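# Gauge the slots of two price tag feet

## Task

Two oak price tag feet are clamped in the green vises, and one has a badly cut slot. Try the feeler blade in the slots to find out which takes it: leave the feeler standing there, fully in, with that foot still clamped. Then slide back the jaw that holds the other foot, the one in which the blade jams, lift that foot out and stand it upright in the middle of the notepad; do not knock over the tasting glass.

Things in the scene. Friction and masses are not known exactly. Their poses are not given: they have to be found in the camera images.
- feeler: feeler gauge standing upright in its stand: black handle with a brass end, 14 (x) x 24 (y) x 45 mm high, and below it a steel blade 3 mm thick (x), 18 mm wide (y), 38 mm long with a wedge tip; 0.06 kg. Origin: middle of the handle's underside, where the blade begins; z up along the handle, blade down -z.
- feeler_tip (a point): middle of the blade's lower edge, 38 mm below the feeler's origin
- stand: dark wooden stand, 36 x 46 mm, 45 mm high, fixed; the blade hangs in its slot and the handle's underside rests on its top. Origin: centre of its underside; the slot runs along its y.
- notepad: white notepad lying flat, fixed, 148 (x) x 106 (y) x 10 mm; origin: centre of its underside
- glass: empty stemmed tasting glass, 65 mm wide, 155 mm high, standing right of the notepad; origin under its foot
- vise_1: small green bench vise, fixed; place and yaw vary. Origin: on the counter under the middle of its seat; +x points from the sliding jaw (dark steel, red tab) to the fixed green jaw. Bed 104 x 64 mm (x -68 to +36), its top 12 mm up. Jaws 34 mm wide (y +-17); fixed jaw from x = +12, 50 mm high. End stops 16 mm high beyond the foot's ends (y +-25.5 to +-28.5).
- foot_1: light oak foot, 24 (x) x 50 (y) x 40 mm high, about 0.12 kg, loose on the bed of vise_1; its ends stick out 8 mm past the jaws. Origin: centre of its underside, axes as the vise's. Slot 6 mm wide (x), 26 long (y) in the middle of its top. In one foot it is 32 mm deep at full width, in the other it narrows to 1.5 mm from 10 mm down; they look alike, and on which side each stands varies.
- slot_1 (a point): middle of the slot's mouth, in the top face of foot_1, 52 mm above the counter while in the vise; axes as the foot's, slot along y
- jaw_1 (a joint): sliding jaw of vise_1: 0 shut, grows as it slides along the vise's -x, 0.028 m fully open; starts at 0 to 0.002, resists with about 2.5 N, stays where left. Its flat hook (top 57 mm up) reaches over the foot's top to x = -6 when shut and holds the foot down; the foot can be lifted once the joint is past about 0.010.
- tab_1 (a point): middle of the top of the red upright tab on the sliding jaw of vise_1: tab 10 (x) x 16 (y) mm, 26 mm high, its top 82 mm above the counter; moves with the jaw, 27 mm on the vise's -x side of the foot's middle when shut
- vise_2: small green bench vise, fixed; place and yaw vary. Origin: on the counter under the middle of its seat; +x points from the sliding jaw (dark steel, red tab) to the fixed green jaw. Bed 104 x 64 mm (x -68 to +36), its top 12 mm up. Jaws 34 mm wide (y +-17); fixed jaw from x = +12, 50 mm high. End stops 16 mm high beyond the foot's ends (y +-25.5 to +-28.5).
- foot_2: light oak foot, 24 (x) x 50 (y) x 40 mm high, about 0.12 kg, loose on the bed of vise_2; its ends stick out 8 mm past the jaws. Origin: centre of its underside, axes as the vise's. Slot 6 mm wide (x), 26 long (y) in the middle of its top. In one foot it is 32 mm deep at full width, in the other it narrows to 1.5 mm from 10 mm down; they look alike, and on which side each stands varies.
- slot_2 (a point): middle of the slot's mouth, in the top face of foot_2, 52 mm above the counter while in the vise; axes as the foot's, slot along y
- jaw_2 (a joint): sliding jaw of vise_2: 0 shut, grows as it slides along the vise's -x, 0.028 m fully open; starts at 0 to 0.002, resists with about 2.5 N, stays where left. Its flat hook (top 57 mm up) reaches over the foot's top to x = -6 when shut and holds the foot down; the foot can be lifted once the joint is past about 0.010.
- tab_2 (a point): middle of the top of the red upright tab on the sliding jaw of vise_2: tab 10 (x) x 16 (y) mm, 26 mm high, its top 82 mm above the counter; moves with the jaw, 27 mm on the vise's -x side of the foot's middle when shut

How it is judged:
By the outcome, as a careful person would: the job done as asked, in the order asked, and still so for the second after the job is handed in, with the robot touching nothing.
It also fails if it takes over 64 s, if anything falls off the work surface, if the arm or the gripper's body presses on something with over 40 N, if the wrist force passes 120 N, or if a joint passes its speed limit or range.

## Robot

A 6-joint arm with a two-finger parallel gripper is mounted at the origin on the work surface; the furniture and walls round the work are solid. World frame = base frame: x ahead of the robot, y to its left, z up, the work surface at z = 0. Lengths are in mm, angles in rad, forces in N, time in s.
With the tool pointing down it reaches from about 275 to 750 mm from the base axis. Payload 10.2 kg.
Tool frame: the origin (TCP) lies at the very end of the fingers, on their centre line; the grasp point (between the pads) lies 19 mm behind it; z points along the fingers, y is the line along which they close (so a half turn about z gives the same grasp; the last joint's range is limited). The gripper opens to 85 mm and grips with 20 to 120 N. Pads are 22 mm wide; open, the fingers measure 114 mm over their backs; the gripper's body (76 mm by 85 mm) begins 54 mm behind the grasp point. The pads swing forward as they close: fully open they stand 13 mm farther back than shut.
Start: joints at [0.981, 0.313, 1.498, -0, 1.331, -0.223], TCP at [188.294, 490.078, 231.294] pointing down, gripper open.
Joint ranges: [-2.94, 2.94], [-0.97, 2.17], [0.19, 2.56], [-1.23, 4.37], [0.02, 3.11], [-2.88, 2.88]. Speed limits (rad/s): [2.39, 2.39, 3.01, 3.14, 3.14, 3.14].

## Interface

Orientations are given as a unit quaternion [w, x, y, z].
In Python, from rig import ctrl gives the robot as it stands.
- The arm moves only by the shell command python3 -m inch 'ROWS' [OPENING] [FORCE]. ROWS is text: rows parted by semicolons, each of 6 numbers parted by spaces: the shift along the tool's x, y, z in mm, then the turn, a rotation vector about the tool's x, y, z in units of 6 degrees (1.0 is 6 degrees). A call has exactly 10 rows; each row shifts and turns the commanded pose from where the row before left it, along the tool's axes as they then stand; what a row does not reach is not made up. A row lasts 1/12 s, in which the tool goes at most 41.7 mm and 7.16 degrees, less where a joint would pass 70% of its speed; a pose out of reach is approached as far as the arm can. A call with a gripper value outside its range is refused whole. OPENING is the opening, from 0 (shut) to 1 (fully open), set as the call begins (- or left out, the last holds). The fingers move at their own pace and stop on an object; FORCE is the grip in N (left out, the last holds). Time passes only in rows, so rows that do not move let the fingers close, or fill a call up. It gives the time, the measured TCP pose, the force, the opening and the grip force at its end, in the units of the state.
- ctrl.sense(): the state, without advancing time (a new reading comes with each control period).
- ctrl.capture(name): name is "scene" or "top" or "wrist"; returns a dict with "image" (384x512x3 uint8, red, green, blue), "intrinsics" (3x3 intrinsics, pixels), "D" ([k1, k2, p1, p2, k3] as OpenCV has them; the pictures are not rectified), "rvec" (rotation vector, rad) and "tvec" (3), from world to camera coordinates, as OpenCV has them. Camera axes: x right, y down, z forward; pixel columns grow to the right and rows downward; lengths in mm; the calibration is good to about 2 mm. A picture is of the moment at which its call begins. There is no depth.
- ctrl.finish_job(): hands the job in; it is judged then, once.
The state is a dict: "time_s": time; "joints": joint angles; "dq": joint speeds; "tau": joint torques, N m; "eef_pos": TCP position; "ee_rot": TCP orientation; "force": force on the tool from outside, world axes, zero at the start; "wrist_torque": the same for the moment, N m; "grip_width": opening from 0.0 (shut) to 1.0 (fully open); "grip_force": force on a finger pad.
Only numpy, scipy, OpenCV 4.12 (cv2) and the standard library are available. Lean on these libraries where they do the work, as an engineer would, in place of code of your own. Each camera call takes 0.05 s, during which the arm holds its last target. There are 200 camera calls.

## Working session

There is one attempt and no reset: what is moved stays moved. The work goes in short steps, Python scripts to look and compute and a shell command to move; the robot and the scene stay as the last step left them, time stands still between calls to the robot, and variables do not carry over. Pictures are saved under pics/ and viewed, at most 10 in all, crops included, and the job is handed in when it is done.

```bash
ls; mkdir -p pics; cat > h.py <<'E'
import numpy as np, cv2
from scipy.spatial.transform import Rotation as R
from rig import ctrl
def cap(n,save=None):
    c=ctrl.capture(n)
    for k in("intrinsics","D","rvec","tvec"): c[k]=np.array(c[k],float)
    c["image"]=np.array(c["image"],np.uint8)
    if save: cv2.imwrite("pics/"+save,c["image"][:,:,::-1])
    return c
def ray(c,uv,z):
    p=cv2.undistortPoints(np.array(uv,float).reshape(-1,1,2),c["intrinsics"],c["D"]).reshape(-1,2)
    M=cv2.Rodrigues(c["rvec"])[0]; o=-M.T@c["tvec"].ravel()
    d=np.c_[p,np.ones(len(p))]@M
    return o+d*((z-o[2])/d[:,2])[:,None]
def proj(c,P): return cv2.projectPoints(np.array(P,float).reshape(-1,1,3),c["rvec"],c["tvec"],c["intrinsics"],c["D"])[0].reshape(-1,2)
E
python3 - <<'E'
from h import *
a=cap("scene","s0.png");b=cap("top","t0.png")
cv2.imwrite("pics/st.png",cv2.resize(np.vstack([a["image"],b["image"]])[:,:,::-1],None,fx=.78,fy=.78))
for c in(a,b):
    M=cv2.Rodrigues(c["rvec"])[0];print((-M.T@c["tvec"].ravel()).round(),c["intrinsics"][0,0])
s=ctrl.sense();print(R.from_quat(np.roll(s["ee_rot"],-1)).as_matrix().round(3),s["eef_pos"],s["force"])
E
```

```text
pics
[  18. -938.  919.] 425.00242237505995
[ 241.  -41. 1118.] 407.70798146024475
[[-0.933  0.359 -0.001]
 [ 0.359  0.933 -0.001]
 [ 0.    -0.001 -1.   ]] [188.15887739 489.87381312 230.80068396] [-0.08851159  0.6535134  -0.16549178]
```

View pics/t0.png

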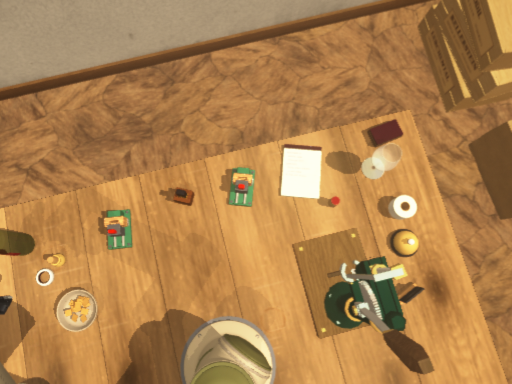

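View pics/s0.png

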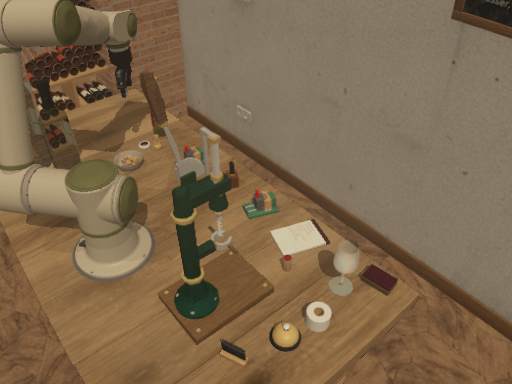

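The top view shows vise A at (118,230), stand and feeler at (181,196), vise B at (242,187), the notepad at (301,172) and the glass at (380,162). Next I'll measure these by colour.

```bash
python3 - <<'E'
from h import *
b=cap("top");im=b["image"]
cr=im[150:260,90:330];cv2.imwrite("pics/t1.png",cv2.resize(cr[:,:,::-1],(792,363),interpolation=cv2.INTER_CUBIC))
print(proj(b,[[0,0,0],[100,0,0],[0,100,0]]).round())
h=cv2.cvtColor(im,cv2.COLOR_RGB2HSV)
def cs(m,amin):
    return [c for c in cv2.findContours(m.astype(np.uint8),0,1)[0] if cv2.contourArea(c)>=amin]
H,S,V=h[...,0].astype(int),h[...,1].astype(int),h[...,2].astype(int)
roi=np.zeros(H.shape,bool);roi[130:260,90:340]=1
for n,m,z in(("green",(H>60)&(H<95)&(S>100)&(V>40),12),("red",((H<6)|(H>174))&(S>170)&(V>110),82),("white",(S<50)&(V>190),10)):
    for c in cs(m&roi,4):
        (p,wh,a)=cv2.minAreaRect(c);bx=cv2.boxPoints((p,wh,a));P=ray(b,bx,z)
        print(n,np.round(p,1),P.mean(0).round(1),[P[i].round()[:2].tolist() for i in range(4)],cv2.contourArea(c), np.degrees(np.arctan2(*(P[1]-P[0])[1::-1])).round(1),np.linalg.norm(P[1]-P[0]).round(),np.linalg.norm(P[2]-P[1]).round())
print(ray(b,[[375,167]],0).round())
E
```

```text
[[228. 366.]
 [229. 325.]
 [189. 365.]]
green [116. 213.] [388.8 315.2  12. ] [[391.0, 324.0], [392.0, 307.0], [386.0, 307.0], [386.0, 323.0]] 8.5 -89.2 16.0 6.0
red [112. 231.] [333.3 299.3  82. ] [[338.0, 310.0], [339.0, 289.0], [328.0, 289.0], [328.0, 309.0]] 26.5 -89.2 20.0 10.0
red [335. 200.] [ 421.1 -269.2   82. ] [[429.0, -262.0], [429.0, -277.0], [413.0, -277.0], [413.0, -261.0]] 30.0 -89.2 15.0 16.0
red [241. 186.] [454.6 -26.7  82. ] [[460.0, -19.0], [460.0, -34.0], [449.0, -35.0], [449.0, -19.0]] 22.0 -89.2 16.0 11.0
white [300.9 172.9] [ 509.7 -192.3   10. ] [[445.0, -136.0], [580.0, -145.0], [574.0, -250.0], [439.0, -238.0]] 1663.0 -4.0 136.0 105.0
[[ 531. -403.    0.]]
```

View pics/t1.png

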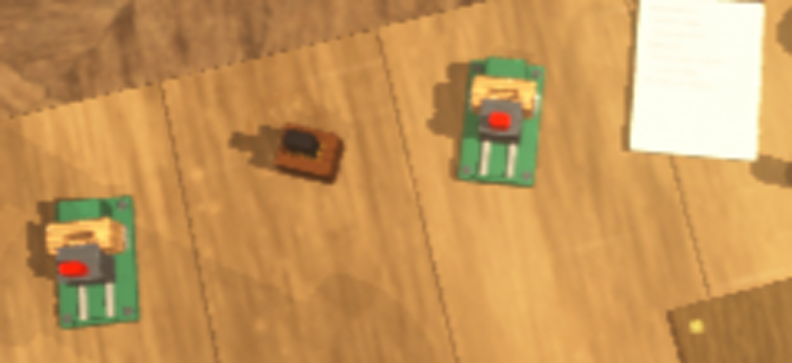

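Vise A (left) is near (340,300) and vise B near (460,-27), both roughly aligned with the world axes. The feeler handle is at full-image (181,192) and the notepad centre is about (515,-193). Next I'll work out the move to above the feeler.

```bash
cat >> h.py <<'E'
def pose():
    s=ctrl.sense(); return np.array(s["eef_pos"]),R.from_quat(np.roll(s["ee_rot"],-1)).as_matrix(),s
def go(target,yaw=None):
    "print the tool-frame shift to target, and turn in units to have tool y at vise yaw (deg), tool down; turn given first frame"
    p,M,s=pose(); print("shift tool",(M.T@(np.array(target)-p)).round(1))
    if yaw is not None:
        y=np.radians(yaw); Y=np.array([-np.sin(y),np.cos(y),0]);
        best=None
        for sg in(1,-1):
            T=np.c_[np.cross(sg*Y,[0,0,-1]),sg*Y,[0,0,-1]]
            r=R.from_matrix(M.T@T).as_rotvec()
            if best is None or np.linalg.norm(r)<np.linalg.norm(best[0]): best=(r,T)
        print("turn units",(np.degrees(best[0])/6).round(2),"shift after turn",(best[1].T@(np.array(target)-p)).round(1))
    print("pos",p.round(1),"F",np.round(s["force"],1),"t",round(s["time_s"],2),"grip",round(s["grip_width"],3),round(s["grip_force"],1))
E
python3 - <<'E'
from h import *
b=cap("top")
q=ray(b,[[180.9,192.4]],90)[0];print("feeler",q.round(1))
w=cap("wrist","w0.png");M=cv2.Rodrigues(w["rvec"])[0];o=-M.T@w["tvec"].ravel()
p,T,s=pose();print("cam in tool",(T.T@(o-p)).round(1),"cam axes in tool\n",(T.T@M.T).round(2),w["intrinsics"][0,0])
go([q[0],q[1],180])
E
```

```text
feeler [434.  127.3  90. ]
cam in tool [  71.5   -0.4 -143.5] cam axes in tool
 [[-0.   -0.96 -0.28]
 [ 1.   -0.    0.  ]
 [-0.   -0.28  0.96]] 285.57302380760405
shift tool [-359.5 -250.4   51.1]
pos [188.2 490.  231.1] F [-0.3 -0.1  0.4] t 0.25 grip 1.004 0.0
```

```bash
r='-33 -24 3 0 0 0';python3 -m inch '-33 -24 3 0 0 0;-33 -24 3 0 0 0;-33 -24 3 0 0 0;-33 -24 3 0 0 0;-33 -24 3 0 0 0;-33 -24 3 0 0 0;-33 -24 3 0 0 0;-33 -24 3 0 0 0;-33 -24 3 0 0 0;-20 -24 3 0 0 0' 0.7
python3 - <<'E'
from h import *
w=cap("wrist","w1.png")
cv2.imwrite("pics/w1b.png",cv2.resize(w["image"][:,:,::-1],(768,576)))
go([434,127,180])
E
```

```text
time_s: 1.08
eef_pos: [399.8, 150.0, 201.3]
ee_rot: [0.0, 0.183, 0.983, -0.0]
force: [0.4, 0.6, 0.3]
grip_width: 0.7
grip_force: 0.0
shift tool [-38.4  -6.1  20.6]
pos [400.4 146.6 200.6] F [ 1.2 -1.9 -0.7] t 1.13 grip 0.701 0.0
```

View pics/w1b.png

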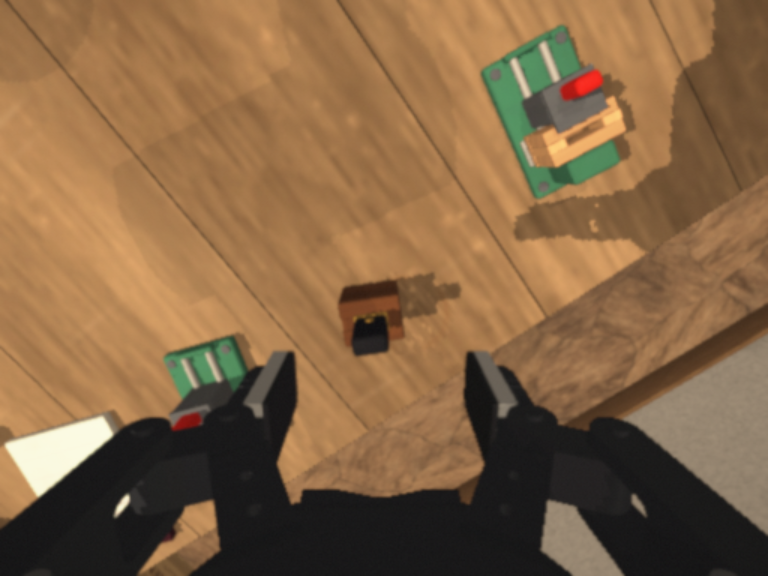

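The feeler handle is at about (247,223) in native pixels, left of the gripper centre line. Vise A is at upper right, with its foot slot near (390,90), and vise B is at lower left. I'll zoom in on both.

```bash
python3 - <<'E'
import cv2,numpy as np
im=cv2.imread("pics/w1.png")
a=cv2.resize(im[180:245,215:280],(520,520),interpolation=cv2.INTER_CUBIC)
b=cv2.resize(im[40:110,340:425],None,fx=3.2,fy=3.2,interpolation=cv2.INTER_CUBIC)
o=np.zeros((520,800,3),np.uint8);o[:,:520]=a;o[:b.shape[0],524:524+b.shape[1]]=b[:,:276];cv2.imwrite("pics/z1.png",o)
E
```

```text
(no output)
```

View pics/z1.png

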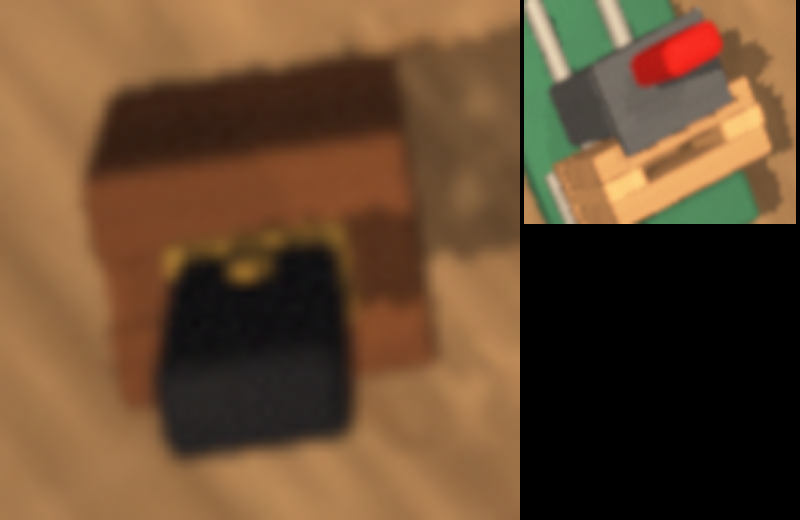

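```bash
python3 - <<'E'
from h import *
w=cap("wrist")
for q,z in(([[92,178],[410,135],[432,362],[128,405]],45),([[160,370],[350,357],[350,432],[178,455]],90)):
    P=ray(w,np.array(q)/8+[215-.44,180-.44],z);print(P.mean(0).round(1),P.round(1).tolist())
    for i,j in((0,1),(3,2),(0,3),(1,2)):
        d=P[j]-P[i];print(np.degrees(np.arctan2(d[1],d[0])).round(1),np.linalg.norm(d).round(1))
s=np.array([[645,172],[722,133]]);print(ray(w,(s-[524,0])/3.2+[340,40],52).round(1))
E
```

```text
[436.1 125.6  45. ] [[414.6, 108.4, 45.0], [424.6, 151.4, 45.0], [457.2, 142.6, 45.0], [447.8, 100.0, 45.0]]
76.9 44.2
77.5 43.6
-14.2 34.2
-15.2 33.7
[436.2 125.7  90. ] [[427.8, 116.2, 90.0], [434.5, 138.1, 90.0], [443.6, 134.6, 90.0], [438.9, 114.0, 90.0]]
73.0 22.9
77.1 21.1
-11.2 11.3
-20.9 9.8
[[364.1 290.2  52. ]
 [361.5 314.9  52. ]]
```

```bash
python3 -c "
from h import *
go([436.1,125.6,120],-13.5);go([436.1,125.6,49],-13.5)"
```

```text
shift tool [-42.8  -8.4  80.8]
turn units [-0.01 -0.   -1.3 ] shift after turn [-41.2 -14.2  80.8]
pos [399.3 149.1 200.8] F [-0.2 -0.3  0.3] t 1.18 grip 0.703 0.0
shift tool [-42.8  -8.3 151.8]
turn units [-0.01 -0.   -1.3 ] shift after turn [-41.2 -14.2 151.8]
pos [399.3 149.1 200.8] F [-0.2 -0.3  0.3] t 1.18 grip 0.703 0.0
```

```bash
python3 -m inch '0 0 0 0 0 -0.65;0 0 0 0 0 -0.65;-14 -5 10 0 0 0;-14 -5 20 0 0 0;-13.2 -4.2 25 0 0 0;0 0 25 0 0 0;0 0 20 0 0 0;0 0 0 0 0 0;0 0 0 0 0 0;0 0 0 0 0 0' 0.7
python3 - <<'E'
from h import *
w=cap("wrist","w2.png")
go([436.1,125.6,49],-13.5)
E
```

```text
time_s: 2.02
eef_pos: [435.5, 129.5, 102.6]
ee_rot: [0.001, 0.115, 0.993, 0.0]
force: [0.1, 0.3, -0.1]
grip_width: 0.7
grip_force: 0.0
shift tool [-1.2 -3.7 53.8]
turn units [0.01 0.02 0.05] shift after turn [-1.3 -3.7 53.7]
pos [435.7 129.5 102.7] F [0.7 0.2 0.4] t 2.07 grip 0.698 0.0
```

View pics/w2.png

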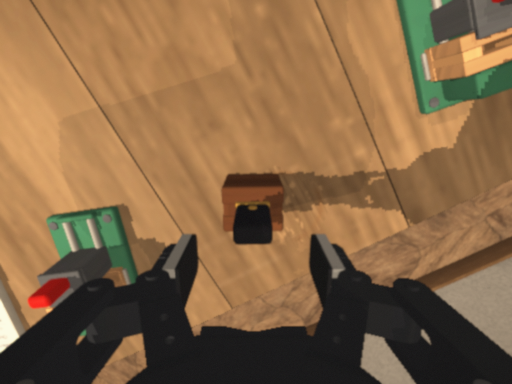

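The handle at (252,224) lines up with the fingers in yaw, a few mm off sideways. I'll descend and grip.

```bash
python3 -m inch '-1.3 -3.7 5 0 0 0;0 0 15 0 0 0;0 0 15 0 0 0;0 0 12 0 0 0;0 0 6 0 0 0;0 0 0 0 0 0;0 0 0 0 0 0;0 0 0 0 0 0;0 0 0 0 0 0;0 0 0 0 0 0' 0.7; python3 -m inch '0 0 0 0 0 0;0 0 0 0 0 0;0 0 0 0 0 0;0 0 0 0 0 0;0 0 0 0 0 0;0 0 0 0 0 0;0 0 0 0 0 0;0 0 0 0 0 0;0 0 0 0 0 0;0 0 0 0 0 0' 0 60; python3 -c "
from h import *
go([436.1,125.6,49],-13.5)"
```

```text
time_s: 2.9
eef_pos: [435.8, 125.2, 48.8]
ee_rot: [0.001, 0.115, 0.993, 0.0]
force: [-0.4, 0.4, -0.8]
grip_width: 0.7
grip_force: 0.0
time_s: 3.73
eef_pos: [435.9, 126.2, 48.8]
ee_rot: [0.001, 0.115, 0.993, 0.001]
force: [1.3, 7.9, 3.4]
grip_width: 0.273
grip_force: 58.8
shift tool [-0.3 -0.6 -0.2]
turn units [0.02 0.01 0.04] shift after turn [-0.3 -0.6 -0.2]
pos [435.9 126.2  48.8] F [1.3 7.9 3.4] t 3.73 grip 0.273 58.8
```

```bash
python3 -m inch '0 0 -5 0 0 0;0 0 -10 0 0 0;0 0 -15 0 0 0;0 0 -20 0 0 0;0 0 -20 0 0 0;0 0 -20 0 0 0;0 0 -10 0 0 0;0 0 0 0 0 0;0 0 0 0 0 0;0 0 0 0 0 0'; python3 - <<'E'
from h import *
b=cap("top")
q=ray(b,np.array([[512,93]])/3.3+[90,150],52)[0];print(q)
e=ray(b,np.array([[470,58],[458,182],[545,68],[535,187]])/3.3+[90,150],12);print(e)
for i,j in((1,0),(3,2)):
    d=e[j]-e[i];print(np.degrees(np.arctan2(d[1],d[0])))
e=ray(b,np.array([[57,200],[60,327],[133,197],[138,321]])/3.3+[90,150],12)
for i,j in((1,0),(3,2)):
    d=e[j]-e[i];print(np.degrees(np.arctan2(d[1],d[0])))
go([q[0]-35,q[1],150],-5)
E
```

```text
time_s: 4.57
eef_pos: [434.9, 125.2, 147.4]
ee_rot: [-0.001, 0.115, 0.993, -0.0]
force: [0.7, 0.4, 0.1]
grip_width: 0.27
grip_force: 59.8
[482.28359612 -37.11817622  52.        ]
[[521.23527233  -0.96308113  12.        ]
 [414.85189468   6.8855113   12.        ]
 [513.36953216 -64.58185335  12.        ]
 [411.54688504 -57.17986168  12.        ]]
-4.21943728372328
-4.157799754124168
6.027317801026538
6.319744686235573
shift tool [ -49.2 -155.2   -2.7]
turn units [-0.   -0.02 -1.37] shift after turn [ -26.5 -160.6   -2.7]
pos [434.9 125.2 147.3] F [-0.2  0.7  0.2] t 4.62 grip 0.271 59.8
```

Yaws come out at about -4.2° for B and about +6° for A. Moving to B with yaw -4.2° (turn of about -1.5 units).

```bash
python3 -m inch '0 0 0 0 0 -0.75;0 0 0 0 0 -0.75;-4 -20 -2 0 0 0;-4 -28 -1 0 0 0;-4 -28 0 0 0 0;-4 -28 0 0 0 0;-4 -28 0 0 0 0;-4 -28 0 0 0 0;0 0 0 0 0 0;0 0 0 0 0 0'; python3 - <<'E'
from h import *
w=cap("wrist","w3.png")
im=w["image"];o=im[40:340,60:460];cv2.imwrite("pics/w3b.png",cv2.resize(o[:,:,::-1],(800,600),interpolation=cv2.INTER_CUBIC))
go([482-35,-37,150],-4.2)
E
```

```text
time_s: 5.45
eef_pos: [447.3, -37.0, 150.5]
ee_rot: [-0.001, 0.038, 0.999, 0.0]
force: [-1.0, 0.2, -0.6]
grip_width: 0.27
grip_force: 60.0
shift tool [ 0.1 -0.9  0.6]
turn units [ 0.01 -0.01 -0.01] shift after turn [ 0.1 -0.9  0.6]
pos [447.2 -36.1 150.6] F [-0.3 -0.  -1.2] t 5.5 grip 0.273 60.0
```

View pics/w3b.png

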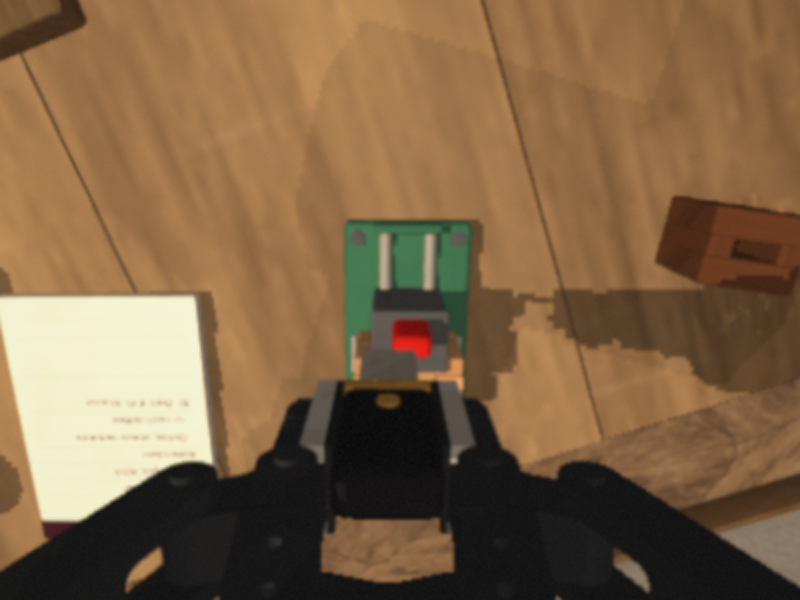

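The held handle hides the slot; the blade shows as the grey strip at (390,365) and the red tab at (411,338). I'll shift forward so the camera looks straight down on the foot.

```bash
python3 -m inch '-15 0 0 0 0 0;-20 0 0 0 0 0;-20 0 0 0 0 0;-20 0 0 0 0 0;0 0 0 0 0 0;0 0 0 0 0 0;0 0 0 0 0 0;0 0 0 0 0 0;0 0 0 0 0 0;0 0 0 0 0 0'; python3 - <<'E'
from h import *
w=cap("wrist","w4.png")
im=w["image"];u,v=proj(w,[[482,-37,52]])[0];print(u,v);u,v=int(u),int(v)
x0,y0=u-75,v-50;print(x0,y0)
cv2.imwrite("pics/w4b.png",cv2.resize(im[y0:y0+112,x0:x0+150][:,:,::-1],None,fx=5.3,fy=5.3,interpolation=cv2.INTER_CUBIC))
np.savez("w4.npz",**w)
go([482,-37,150],-4.2)
E
```

```text
time_s: 6.33
eef_pos: [522.0, -41.5, 151.4]
ee_rot: [0.0, 0.037, 0.999, -0.0]
force: [-0.8, 0.5, -0.1]
grip_width: 0.268
grip_force: 59.9
255.52613081450184 147.30627678562064
180 97
shift tool [40.4  1.6  1.4]
turn units [-0.  0. -0.] shift after turn [40.4  1.6  1.4]
pos [522.1 -41.5 151.4] F [ 0.8  0.3 -1. ] t 6.38 grip 0.273 59.9
```

View pics/w4b.png

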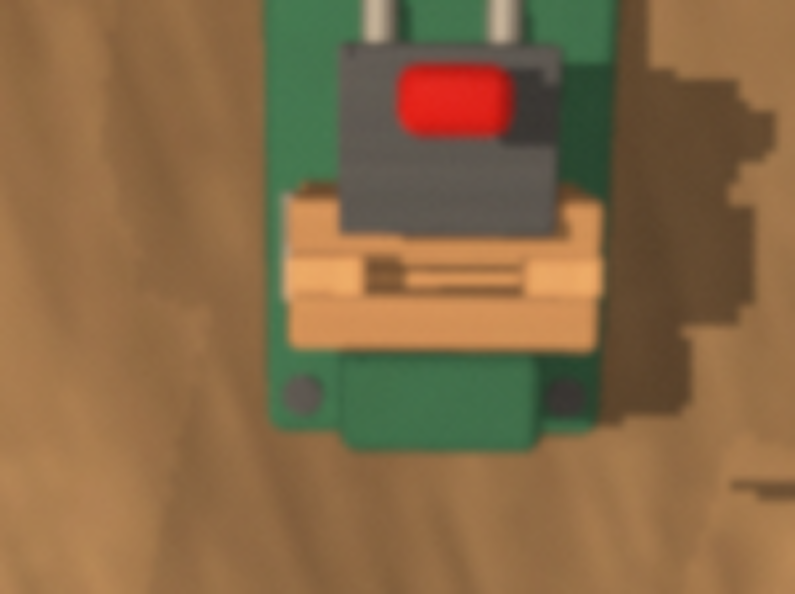

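The slot mouth spans crop x 364–525 and y 257–296, so its centre is (444.5,276.5); the red tab is at (455,98). Next I'll convert this and check the blade tip in the hand numerically.

```bash
python3 - <<'E'
from h import *
w=dict(np.load("w4.npz"))
C=lambda q:np.array(q,float)/5.3+[180-.4,97-.4]
P=ray(w,C([[364,257],[525,257],[525,296],[364,296],[444.5,276.5]]),52);print(P.round(1))
d=P[0]-P[1];print("slot yaw",np.degrees(np.arctan2(-d[0],d[1])))
print("foot ends",ray(w,C([[287,276],[602,276],[444,351]]),52).round(1),"tab",ray(w,C([[455,100]]),82).round(1))
p,M,s=pose()
for z in(3.8,22,41.8): print(z,proj(w,[p+M@np.array([0.,y,z]) for y in(-9,9)]).round(1).tolist())
h=cv2.cvtColor(w["image"],cv2.COLOR_RGB2HSV)
for r in range(170,250,4): 
    row=h[r,225:290,1]; g=np.where(row<60)[0]; print(r,(g.min()+225,g.max()+225,len(g)) if len(g) else None, h[r,255].tolist())
E
```

```text
[[479.7 -43.   52. ]
 [481.6 -17.3  52. ]
 [487.8 -17.7  52. ]
 [485.9 -43.5  52. ]
 [483.7 -30.4  52. ]]
slot yaw 175.7978900628374
foot ends [[481.8 -55.5  52. ]
 [485.5  -5.2  52. ]
 [495.8 -31.2  52. ]] tab [[455.8 -28.2  82. ]]
3.8 [[238.0, 240.7], [269.8, 240.7]]
22 [[239.5, 227.9], [268.2, 227.9]]
41.8 [[240.8, 216.5], [266.7, 216.5]]
170 (np.int64(233), np.int64(289), 15) [66, 104, 113]
174 (np.int64(235), np.int64(289), 11) [66, 106, 113]
178 None [67, 111, 113]
182 None [23, 106, 111]
186 None [15, 136, 144]
190 None [15, 135, 144]
194 None [15, 136, 141]
198 None [15, 137, 140]
202 None [15, 135, 138]
206 None [15, 137, 134]
210 None [15, 135, 130]
214 None [14, 115, 115]
218 (np.int64(243), np.int64(265), 23) [16, 54, 81]
222 (np.int64(242), np.int64(265), 24) [18, 57, 76]
226 (np.int64(242), np.int64(266), 25) [17, 54, 76]
230 None [17, 150, 85]
234 (np.int64(225), np.int64(287), 16) [18, 173, 68]
238 (np.int64(225), np.int64(289), 49) [18, 175, 86]
242 (np.int64(225), np.int64(289), 49) [18, 180, 106]
246 (np.int64(225), np.int64(289), 61) [150, 36, 14]
```

```bash
python3 -c "
from h import *
go([483.7,-30.4,100],-4.2)"
```

```text
shift tool [39.1  8.3 51.4]
turn units [-0.  0. -0.] shift after turn [39.1  8.3 51.4]
pos [522.1 -41.5 151.4] F [ 0.8  0.3 -1. ] t 6.38 grip 0.273 59.9
```

```bash
python3 -m inch '15 4 0 0 0 0;15 4.3 5 0 0 0;9.1 0 10 0 0 0;0 0 18 0 0 0;0 0 13.4 0 0 0;0 0 5 0 0 0;0 0 0 0 0 0;0 0 0 0 0 0;0 0 0 0 0 0;0 0 0 0 0 0'; python3 - <<'E'
from h import *
w=cap("wrist","w5.png")
go([483.7,-30.4,92],-4.2)
p,M,s=pose();
u,v=proj(w,[[483.7,-30.4,52]])[0];u,v=int(u),int(v);print(u,v,proj(w,[p+M@np.array([0.,0,41.8])]))
x0,y0=u-50,v-50;print(x0,y0)
cv2.imwrite("pics/w5b.png",cv2.resize(w["image"][y0:y0+75,x0:x0+100][:,:,::-1],None,fx=8,fy=8,interpolation=cv2.INTER_CUBIC))
np.savez("w5.npz",**w)
E
```

```text
time_s: 7.22
eef_pos: [484.4, -30.6, 100.6]
ee_rot: [0.001, 0.037, 0.999, -0.0]
force: [0.9, 0.6, -1.5]
grip_width: 0.274
grip_force: 59.9
shift tool [0.7 0.1 8.5]
turn units [-0.    0.01 -0.  ] shift after turn [0.7 0.1 8.5]
pos [484.4 -30.6 100.5] F [ 0.3 -0.3 -0.4] t 7.27 grip 0.268 59.9
254 211 [[253.90693749 216.17157969]]
204 161
```

View pics/w5b.png

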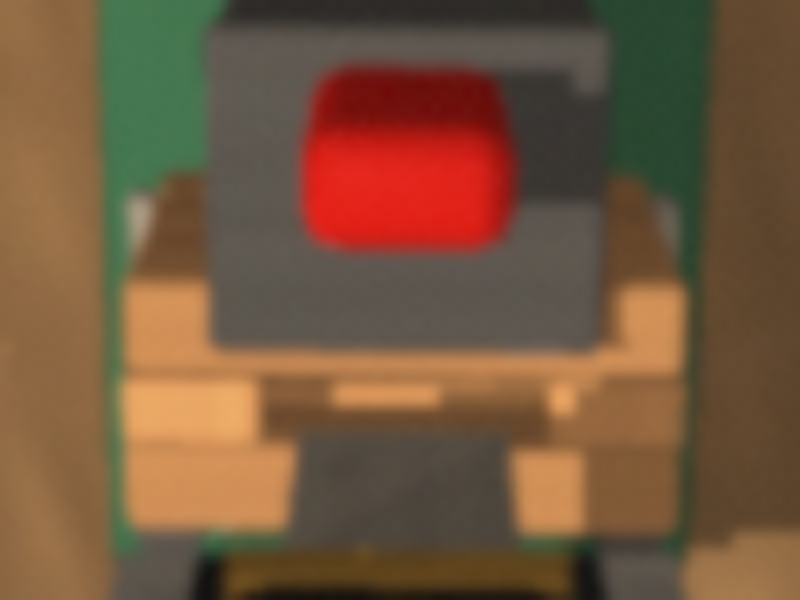

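The slot mouth spans rows 378–440 and the blade's lower edge is at row 433, u-centred at 407 against 406 for the slot. It's aligned within about 0.5 mm, so I'll go down gently.

```bash
python3 -m inch '0 0 3 0 0 0;0 0 3 0 0 0;0 0 2 0 0 0;0 0 2 0 0 0;0 0 2 0 0 0;0 0 0 0 0 0;0 0 0 0 0 0;0 0 0 0 0 0;0 0 0 0 0 0;0 0 0 0 0 0'
```

```text
time_s: 8.1
eef_pos: [484.1, -30.5, 88.0]
ee_rot: [0.0, 0.037, 0.999, -0.0]
force: [0.6, 0.1, -0.6]
grip_width: 0.266
grip_force: 59.9
```

```bash
python3 -m inch '0 0 1 0 0 0;0 0 1 0 0 0;0 0 1 0 0 0;0 0 0.5 0 0 0;0 0 0.5 0 0 0;0 0 0.5 0 0 0;0 0 0.5 0 0 0;0 0 0 0 0 0;0 0 0 0 0 0;0 0 0 0 0 0'
```

```text
time_s: 8.93
eef_pos: [484.1, -30.5, 83.0]
ee_rot: [0.0, 0.037, 0.999, -0.0]
force: [-0.0, 0.8, 0.4]
grip_width: 0.268
grip_force: 60.0
```

```bash
python3 -m inch '0 0 0.5 0 0 0;0 0 0.5 0 0 0;0 0 0.5 0 0 0;0 0 0.5 0 0 0;0 0 0.5 0 0 0;0 0 0.5 0 0 0;0 0 0 0 0 0;0 0 0 0 0 0;0 0 0 0 0 0;0 0 0 0 0 0'
```

```text
time_s: 9.77
eef_pos: [484.8, -30.6, 82.1]
ee_rot: [0.001, 0.037, 0.999, -0.0]
force: [-4.9, 1.5, 24.1]
grip_width: 0.275
grip_force: 63.1
```

B jams at about 12 mm deep (24 N up), so foot B is the badly cut one. I'll pull out and take the blade to A.

```bash
python3 -m inch '0 0 -3 0 0 0;0 0 -5 0 0 0;0 0 -10 0 0 0;0 0 -15 0 0 0;0 0 -20 0 0 0;0 0 -17 0 0 0;0 0 0 0 0 0.8;0 0 0 0 0 0.9;0 0 0 0 0 0;0 0 0 0 0 0';  python3 -c "
from h import *
go([401,306.5,151],6.1)"
```

```text
time_s: 10.6
eef_pos: [483.9, -30.5, 150.1]
ee_rot: [-0.0, 0.124, 0.992, -0.0]
force: [0.0, 0.7, -1.4]
grip_width: 0.272
grip_force: 59.9
shift tool [163.4 306.1  -0.9]
turn units [ 0.   -0.   -3.39] shift after turn [ 46.6 343.9  -0.9]
pos [483.9 -30.5 150.1] F [ 0.   0.7 -1.4] t 10.6 grip 0.272 59.9
```

```bash
python3 -m inch '0 0 0 0 0 -1.13;0 0 0 0 0 -1.13;0 0 0 0 0 -1.13;3 20 0 0 0 0;4 32 0 0 0 0;5 36 0 0 0 0;5 36 0 0 0 0;5 36 0 0 0 0;5 36 0 0 0 0;5 36 0 0 0 0';python3 -m inch '5 36 0 0 0 0;5 36 0 0 0 0;4.6 28 0 0 0 0;0 12 0 0 0 0;0 0 0 0 0 0;0 0 0 0 0 0;0 0 0 0 0 0;0 0 0 0 0 0;0 0 0 0 0 0;0 0 0 0 0 0';  python3 - <<'E'
from h import *
go([401,306.5,151],6.1)
w=cap("wrist","w6.png");np.savez("w6.npz",**w)
h=cv2.cvtColor(w["image"],cv2.COLOR_RGB2HSV).astype(int);H,S,V=h[...,0],h[...,1],h[...,2]
u,v=proj(w,[[362.8,302.5,52]])[0];print(u,v)
x0,y0=int(u)-60,int(v)-55
def big(m):
    k=np.zeros_like(m);k[max(y0,0):y0+95,x0:x0+120]=m[max(y0,0):y0+95,x0:x0+120]
    return max(cv2.findContours(k.astype(np.uint8),0,1)[0],key=cv2.contourArea)
red=big(((H<6)|(H>174))&(S>170)&(V>90));r=cv2.minAreaRect(red);print("tab",r,ray(w,[r[0]],82).round(1))
cr=w["image"][y0:y0+75,x0:x0+120]
print(x0,y0);print("\n".join(" ".join("%3d"%t for t in V[r,int(u)-26:int(u)+27:2]) for r in range(int(v)-20,int(v)+22)))
E
```

```text
time_s: 11.43
eef_pos: [427.4, 198.6, 150.0]
ee_rot: [-0.0, -0.053, 0.999, -0.0]
force: [1.0, 0.1, 0.6]
grip_width: 0.27
grip_force: 59.9
time_s: 12.27
eef_pos: [402.5, 306.1, 150.0]
ee_rot: [0.0, -0.051, 0.999, -0.0]
force: [-0.3, -0.7, 0.0]
grip_width: 0.273
grip_force: 59.9
shift tool [ 1.5  0.5 -1. ]
turn units [-0.    0.   -0.04] shift after turn [ 1.5  0.5 -1. ]
pos [402.5 306.1 150. ] F [-0.3 -0.7  0. ] t 12.27 grip 0.273 59.9
254.29726459572203 148.1099614226843
tab ((257.5, 113.5), (13.0, 21.0), 90.0) [[334.1 301.7  82. ]]
194 93
159 158 154 147 136 122 130 131 126 120 119 119 119 118 119 118 118 122 126 128 127 126 127 127 127 109  95
157 157 152 144 134 122 129 129 126 121 120 119 119 118 119 118 119 125 126 126 125 126 126 126 126 112  99
158 157 143 131 125 123 129 129 125 122 122 122 122 119 117 118 119 125 125 124 125 125 125 124 124 117 123
157 151 133 142 132 125 127 127 125 123 123 124 124 120 119 119 119 124 124 123 123 124 124 124 123 119 137
156 142 154 159 145 125 126 125 124 125 125 125 124 122 123 123 122 124 124 124 125 124 124 123 122 121 166
160 172 184 188
[... 3280 characters left out ...]
 132 133 133 132 132 133 134 135 136 135 113  87  95
146 145 145 144 142 139 129 136 139 140 139 140 141 141 143 142 144 143 143 143 143 144 144 143 122  90  96
145 144 144 142 142 137 136 146 146 146 146 146 148 148 148 149 149 148 148 147 148 149 149 148 125  93  97
145 145 142 138 141 138 139 149 150 149 148 149 150 150 150 152 151 150 150 148 150 150 149 147 126  94  93
145 141 134 126 137 137 138 149 150 148 149 151 150 150 152 151 150 150 150 149 150 149 149 148 125  94  85
144 133 120 110 128 137 138 149 149 149 149 151 151 150 152 151 150 149 149 149 149 149 149 148 126  93  80
142 125 116 112 116 136 138 148 149 148 149 151 152 151 151 151 148 150 149 150 150 150 148 148 127  92  78
```

```bash
python3 - <<'E'
from h import *
w=dict(np.load("w6.npz"))
P=ray(w,[[258,147.4],[243,147.7],[273,147.1]],52);print(P.round(1))
go([P[0][0]+.7,P[0][1],100],6.6)
E
```

```text
[[361.9 305.5  52. ]
 [363.4 293.   52. ]
 [360.3 318.1  52. ]]
shift tool [39.7  3.3 50. ]
turn units [-0.    0.   -0.12] shift after turn [39.6  3.8 50. ]
pos [402.4 306.3 150. ] F [ 0.1 -0.1 -1.5] t 12.32 grip 0.272 59.9
```

```bash
python3 -m inch '15 3.8 0 0 0 -0.12;15 0 5 0 0 0;9.6 0 10 0 0 0;0 0 18 0 0 0;0 0 12 0 0 0;0 0 5 0 0 0;0 0 0 0 0 0;0 0 0 0 0 0;0 0 0 0 0 0;0 0 0 0 0 0'; python3 - <<'E'
from h import *
w=cap("wrist","w7.png")
go([362.6,305.5,92],6.6)
p,M,s=pose();
u,v=proj(w,[[361.9,305.5,52]])[0];u,v=int(u),int(v);print(u,v,proj(w,[p+M@np.array([0.,0,41.8])]))
x0,y0=u-50,v-50;print(x0,y0)
cv2.imwrite("pics/w7b.png",cv2.resize(w["image"][y0:y0+75,x0:x0+100][:,:,::-1],None,fx=8,fy=8,interpolation=cv2.INTER_CUBIC))
E
```

```text
time_s: 13.15
eef_pos: [362.8, 306.4, 100.6]
ee_rot: [0.001, -0.058, 0.998, 0.0]
force: [0.4, -0.5, -0.1]
grip_width: 0.268
grip_force: 59.9
shift tool [ 0.2 -0.9  8.5]
turn units [0.   0.01 0.01] shift after turn [ 0.2 -0.9  8.5]
pos [362.7 306.4 100.5] F [ 1.  -1.4 -0.2] t 13.2 grip 0.274 59.9
252 211 [[253.9381501  216.27497263]]
202 161
```

View pics/w7b.png

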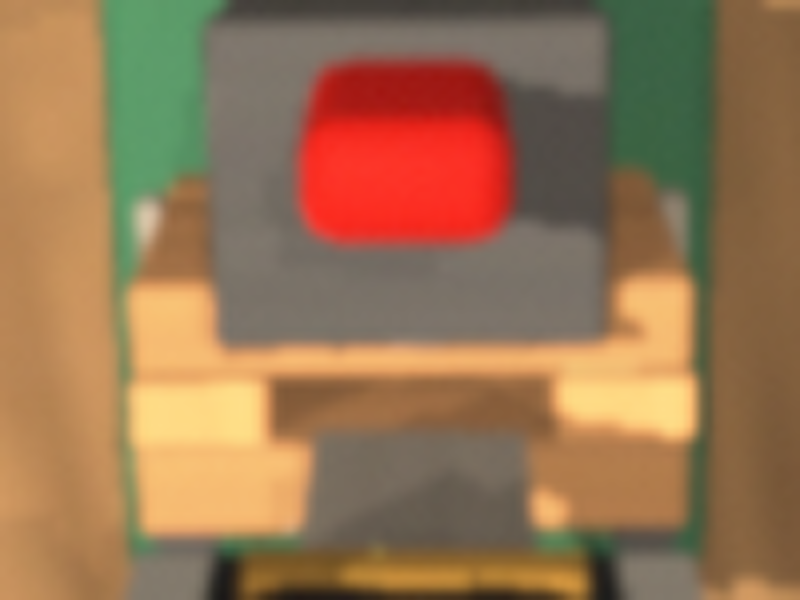

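Same geometry as at B: slot rows 377–440, blade edge at row 431, blade about 0.8 mm to the right. I'll correct that and go down.

```bash
python3 -m inch '0 -0.8 2 0 0 0;0 0 3 0 0 0;0 0 3 0 0 0;0 0 2 0 0 0;0 0 2 0 0 0;0 0 1 0 0 0;0 0 1 0 0 0;0 0 0 0 0 0;0 0 0 0 0 0;0 0 0 0 0 0'; python3 -m inch '0 0 1 0 0 0;0 0 1 0 0 0;0 0 1 0 0 0;0 0 1 0 0 0;0 0 1 0 0 0;0 0 1 0 0 0;0 0 1 0 0 0;0 0 0 0 0 0;0 0 0 0 0 0;0 0 0 0 0 0'
```

```text
time_s: 14.03
eef_pos: [362.6, 305.5, 86.0]
ee_rot: [0.0, -0.058, 0.998, 0.0]
force: [-1.0, 0.2, -1.1]
grip_width: 0.275
grip_force: 59.9
time_s: 14.87
eef_pos: [362.5, 305.5, 78.9]
ee_rot: [0.0, -0.058, 0.998, 0.0]
force: [-0.4, -0.3, -0.0]
grip_width: 0.273
grip_force: 59.9
```

No force past the jam depth, so A takes the blade. Continuing to the bottom.

```bash
python3 -m inch '0 0 2 0 0 0;0 0 2 0 0 0;0 0 2 0 0 0;0 0 2 0 0 0;0 0 2 0 0 0;0 0 2 0 0 0;0 0 1 0 0 0;0 0 1 0 0 0;0 0 0 0 0 0;0 0 0 0 0 0'; python3 -m inch '0 0 0.5 0 0 0;0 0 0.5 0 0 0;0 0 0.5 0 0 0;0 0 0.5 0 0 0;0 0 0.5 0 0 0;0 0 0.5 0 0 0;0 0 0 0 0 0;0 0 0 0 0 0;0 0 0 0 0 0;0 0 0 0 0 0'
```

```text
time_s: 15.7
eef_pos: [362.5, 305.5, 64.9]
ee_rot: [-0.0, -0.058, 0.998, -0.0]
force: [0.6, -0.4, -1.1]
grip_width: 0.268
grip_force: 59.9
time_s: 16.53
eef_pos: [362.5, 305.5, 61.9]
ee_rot: [0.0, -0.058, 0.998, 0.0]
force: [0.2, 0.2, -0.7]
grip_width: 0.271
grip_force: 59.9
```

```bash
python3 -m inch '0 0 0.5 0 0 0;0 0 0.5 0 0 0;0 0 0.3 0 0 0;0 0 0 0 0 0;0 0 0 0 0 0;0 0 0 0 0 0;0 0 0 0 0 0;0 0 0 0 0 0;0 0 0 0 0 0;0 0 0 0 0 0'
```

```text
time_s: 17.37
eef_pos: [362.7, 305.6, 61.2]
ee_rot: [0.0, -0.058, 0.998, 0.0]
force: [-1.4, -0.5, 6.7]
grip_width: 0.272
grip_force: 60.9
```

Seated at the bottom. Release and rise.

```bash
python3 -m inch '0 0 0 0 0 0;0 0 0 0 0 0;0 0 0 0 0 0;0 0 0 0 0 0;0 0 0 0 0 0;0 0 -4 0 0 0;0 0 -10 0 0 0;0 0 -25 0 0 0;0 0 -30 0 0 0;0 0 -30 0 0 0' 0.6; python3 - <<'E'
from h import *
w=cap("wrist","w8.png")
h=cv2.cvtColor(w["image"],cv2.COLOR_RGB2HSV).astype(int)
pr=proj(w,[[362,305.5,103],[362,305.5,80]]);print(pr)
m=((h[...,2]<60)).astype(np.uint8);k=np.zeros_like(m);u,v=pr[0].astype(int);k[v-30:v+20,u-25:u+25]=m[v-30:v+20,u-25:u+25]
c=max(cv2.findContours(k,0,1)[0],key=cv2.contourArea);print(cv2.boundingRect(c),cv2.minAreaRect(c), proj(w,[[362+sx,305.5+sy,z] for z in(103,58) for sx,sy in((-7,-12),(7,12))]).round())
go([455.8,-28.2,130],-4.2)
E
```

```text
time_s: 18.2
eef_pos: [362.2, 305.3, 161.5]
ee_rot: [-0.0, -0.058, 0.998, -0.0]
force: [1.0, -0.0, -0.7]
grip_width: 0.6
grip_force: 0.0
[[254.16769146 208.20653208]
 [254.07955943 198.91946865]]
(238, 190, 31, 29) ((253.0, 204.0), (28.0, 30.0), 90.0) [[239. 198.]
 [269. 219.]
 [242. 183.]
 [266. 200.]]
shift tool [ -51.5 -343.3   36.7]
turn units [0.04 0.08 1.81] shift after turn [-115.6 -327.2   37.3]
pos [364.5 306.6 167.3] F [1.9 1.9 6.7] t 18.25 grip 0.596 0.0
```

Feeler image box (cols 238–269, rows 190–219) matches an upright, fully-in feeler. Now to B's tab.

```bash
python3 -m inch '0 0 0 0 0 0.9;0 0 0 0 0 0.9;-6 -20 0 0 0 0;-12 -33 0 0 0 0;-12 -34 0 0 0 0;-12 -34 0 0 0 0;-12 -34 0 0 0 0;-12 -34 0 0 0 0;-12 -34 0 0 0 0;-12 -34 0 0 0 0';python3 -m inch '-12 -34 0 0 0 0;-10 -30 0 0 0 0;0 0 0 0 0 0;0 0 0 0 0 0;0 0 0 0 0 0;0 0 0 0 0 0;0 0 0 0 0 0;0 0 0 0 0 0;0 0 0 0 0 0;0 0 0 0 0 0';python3 - <<'E'
from h import *
go([455.8,-28.2,62],-4.2)
E
```

```text
time_s: 19.08
eef_pos: [433.9, 40.8, 160.4]
ee_rot: [0.001, 0.036, 0.999, -0.0]
force: [1.4, 1.6, -0.3]
grip_width: 0.598
grip_force: 0.0
time_s: 19.92
eef_pos: [450.9, -22.4, 159.6]
ee_rot: [0.0, 0.036, 0.999, -0.0]
force: [-0.3, -0.3, 0.3]
grip_width: 0.598
grip_force: 0.0
shift tool [-5.3 -5.4 97.6]
turn units [-0.    0.    0.01] shift after turn [-5.3 -5.4 97.6]
pos [450.9 -22.4 159.6] F [-0.3 -0.3  0.3] t 19.92 grip 0.598 0.0
```

```bash
python3 -m inch '-5.3 -5.4 10 0 0 0;0 0 20 0 0 0;0 0 20 0 0 0;0 0 20 0 0 0;0 0 15 0 0 0;0 0 8 0 0 0;0 0 4.6 0 0 0;0 0 0 0 0 0;0 0 0 0 0 0;0 0 0 0 0 0';python3 -m inch '0 0 0 0 0 0;0 0 0 0 0 0;0 0 0 0 0 0;0 0 0 0 0 0;0 0 0 0 0 0;0 0 0 0 0 0;0 0 0 0 0 0;0 0 0 0 0 0;0 0 0 0 0 0;0 0 0 0 0 0' 0 30
```

```text
time_s: 20.75
eef_pos: [456.3, -28.8, 62.7]
ee_rot: [0.001, 0.036, 0.999, -0.0]
force: [0.4, 0.7, -0.3]
grip_width: 0.602
grip_force: 0.0
time_s: 21.58
eef_pos: [456.1, -27.8, 62.5]
ee_rot: [0.0, 0.036, 0.999, 0.001]
force: [0.2, 6.5, 4.8]
grip_width: 0.177
grip_force: 32.2
```

Gripped at 16 mm. Slide the jaw back 24 mm (tool +x).

```bash
python3 -m inch '2 0 0 0 0 0;3 0 0 0 0 0;3 0 0 0 0 0;3 0 0 0 0 0;3 0 0 0 0 0;3 0 0 0 0 0;3 0 0 0 0 0;2 0 0 0 0 0;2 0 0 0 0 0;0 0 0 0 0 0';python3 -m inch '0 0 0 0 0 0;0 0 0 0 0 0;0 0 0 0 0 0;0 0 0 0 0 0;0 0 0 0 0 0;0 0 -10 0 0 0;0 0 -25 0 0 0;0 0 -30 0 0 0;0 0 -30 0 0 0;0 0 0 0 0 0' 0.9
python3 - <<'E'
from h import *
w=cap("wrist","w9.png");np.savez("w9.npz",**w)
h=cv2.cvtColor(w["image"],cv2.COLOR_RGB2HSV).astype(int);H,S,V=h[...,0],h[...,1],h[...,2]
k=np.zeros(H.shape,np.uint8);k[60:300,180:330]=1
m=(((H<6)|(H>174))&(S>170)&(V>90)&(k>0)).astype(np.uint8)
for c in cv2.findContours(m,0,1)[0]:
    if cv2.contourArea(c)>20: print(cv2.boundingRect(c),ray(w,[cv2.minAreaRect(c)[0]],82).round(1))
print(proj(w,[[484-27-24,-26.5,82],[483.7,-30.4,52],[484,-55.4,52],[484,-5,52]]).round())
go([483.7,-30.4,130],-4.2)
E
```

```text
time_s: 22.42
eef_pos: [432.2, -25.9, 62.5]
ee_rot: [0.001, 0.037, 0.999, 0.001]
force: [2.4, 9.1, 3.8]
grip_width: 0.18
grip_force: 32.1
time_s: 23.25
eef_pos: [434.1, -27.6, 161.8]
ee_rot: [0.004, 0.036, 0.999, -0.001]
force: [0.4, -0.3, 1.1]
grip_width: 0.897
grip_force: 0.0
(247, 184, 19, 18) [[428.8 -25.6  82. ]]
[[255. 197.]
 [255. 238.]
 [229. 240.]
 [281. 236.]]
shift tool [-50.5   0.6  29.5]
turn units [-0.01  0.05  0.01] shift after turn [-50.7   0.6  29.2]
pos [433.1 -27.3 159.2] F [ 0.6  0.4 -0.3] t 23.3 grip 0.9 0.0
```

```bash
python3 -m inch '-12 0.6 5 0 0 0;-20 0 10 0 0 0;-15 0 15 0 0 0;-3.7 0 20 0 0 0;0 0 9 0 0 0;0 0 0 0 0 0;0 0 0 0 0 0;0 0 0 0 0 0;0 0 0 0 0 0;0 0 0 0 0 0'
python3 - <<'E'
from h import *
w=cap("wrist","w10.png");np.savez("w10.npz",**w)
h=cv2.cvtColor(w["image"],cv2.COLOR_RGB2HSV).astype(int);H,S,V=h[...,0],h[...,1],h[...,2]
go([483.7,-30.4,20],-4.2)
u,v=proj(w,[[483.7,-30.4,52]])[0];print(u,v);u,v=int(u),int(v);x0,y0=u-50,v-50
print(x0,y0);cv2.imwrite("pics/w10b.png",cv2.resize(w["image"][y0:y0+75,x0:x0+100][:,:,::-1],None,fx=8,fy=8,interpolation=cv2.INTER_CUBIC))
E
```

```text
time_s: 24.13
eef_pos: [482.7, -30.0, 98.8]
ee_rot: [0.001, 0.036, 0.999, -0.0]
force: [0.1, 0.2, -0.2]
grip_width: 0.904
grip_force: 0.0
shift tool [-1.  -0.3 78.7]
turn units [-0.    0.01  0.01] shift after turn [-1.1 -0.4 78.7]
pos [482.7 -30.   98.7] F [ 1.1  0.1 -0.4] t 24.18 grip 0.899 0.0
253.4216902966923 215.0833269776525
203 165
```

View pics/w10b.png

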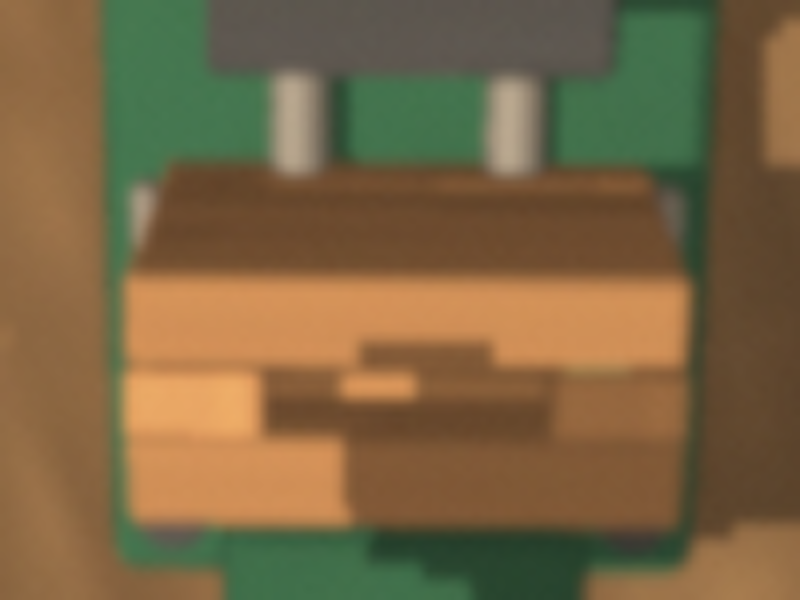

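The jaw is well clear (edge at row 70), the foot is in place and the slot is at row 405, exactly as predicted. That makes 11 views, one over the limit, so I'll use only numbers from here. Descend and grip the foot's ends.

```bash
python3 -m inch '-1 -0.4 5 0 0 0;0 0 15 0 0 0;0 0 18 0 0 0;0 0 15 0 0 0;0 0 10 0 0 0;0 0 7 0 0 0;0 0 5 0 0 0;0 0 0 0 0 0;0 0 0 0 0 0;0 0 0 0 0 0';python3 -m inch '0 0 0 0 0 0;0 0 0 0 0 0;0 0 0 0 0 0;0 0 0 0 0 0;0 0 0 0 0 0;0 0 0 0 0 0;0 0 0 0 0 0;0 0 0 0 0 0;0 0 0 0 0 0;0 0 0 0 0 0' 0.3 50
```

```text
time_s: 25.02
eef_pos: [483.9, -30.5, 23.6]
ee_rot: [0.001, 0.036, 0.999, -0.0]
force: [0.3, 0.5, 0.4]
grip_width: 0.899
grip_force: 0.0
time_s: 25.85
eef_pos: [483.8, -30.5, 23.6]
ee_rot: [0.001, 0.036, 0.999, -0.0]
force: [-1.0, 0.4, 5.3]
grip_width: 0.575
grip_force: 52.6
```

```bash
python3 -m inch '0 0 -3 0 0 0;0 0 -8 0 0 0;0 0 -15 0 0 0;0 0 -20 0 0 0;0 0 -20 0 0 0;0 0 -14 0 0 0;0 0 0 0 0 0;0 0 0 0 0 0;0 0 0 0 0 0;0 0 0 0 0 0';python3 - <<'E'
from h import *
b=cap("top");im=b["image"];h=cv2.cvtColor(im,cv2.COLOR_RGB2HSV).astype(int);H,S,V=h[...,0],h[...,1],h[...,2]
# maroon strip + white page
k=np.zeros(H.shape,bool);k[135:215,268:335]=1
m=(((S<50)&(V>190))|((V<95)&((H>165)|(H<8))))&k
m=cv2.morphologyEx(m.astype(np.uint8),cv2.MORPH_CLOSE,np.ones((3,3)))
c=max(cv2.findContours(m,0,1)[0],key=cv2.contourArea);r=cv2.minAreaRect(c);P=ray(b,cv2.boxPoints(r),10);print(P.round(1),P.mean(0).round(1),np.linalg.norm(P[1]-P[0]),np.linalg.norm(P[2]-P[1]))
go([515.6,-192.7,97],-4.2)
E
```

```text
time_s: 26.68
eef_pos: [482.9, -30.2, 102.0]
ee_rot: [-0.001, 0.036, 0.999, 0.0]
force: [-0.5, 1.4, -1.1]
grip_width: 0.575
grip_force: 52.0
[[ 445.2 -135.6   10. ]
 [ 580.  -145.2   10. ]
 [ 573.8 -250.4   10. ]
 [ 439.4 -238.3   10. ]] [ 509.6 -192.4   10. ] 135.1785345662946 105.30697437035127
shift tool [ -44.3 -159.7    4.9]
turn units [ 0.   -0.02  0.01] shift after turn [ -44.4 -159.6    5.1]
pos [483.  -30.2 102.1] F [-0.   0.3 -0.9] t 26.73 grip 0.574 52.0
```

```bash
python3 -m inch '-5 -15 0 0 0 0;-8 -28 0 0 0 0;-8 -30 0 0 0 0;-8 -30 0 0 0 0;-8 -30 0 0 0 0;-7.4 -26.6 0 0 0 0;0 0 0 0 0 0;0 0 0 0 0 0;0 0 0 0 0 0;0 0 0 0 0 0';python3 - <<'E'
from h import *
go([515.6,-192.7,22.5],-4.2)
w=cap("wrist","w11.png")
h=cv2.cvtColor(w["image"],cv2.COLOR_RGB2HSV).astype(int)
k=((h[...,1]<70)&(h[...,2]>185)).astype(np.uint8)
c=max(cv2.findContours(k,0,1)[0],key=cv2.contourArea);print(cv2.boundingRect(c))
print(proj(w,[[515.6+a*np.cos(t)-q*np.sin(t),-192.7+a*np.sin(t)+q*np.cos(t),10] for t in[np.radians(-4.5)] for a,q in((-74,-53),(-74,53),(62,-53),(62,53))]).round())
E
```

```text
time_s: 27.57
eef_pos: [515.9, -191.7, 102.6]
ee_rot: [-0.0, 0.036, 0.999, 0.0]
force: [-0.5, 0.4, -1.2]
grip_width: 0.576
grip_force: 52.2
shift tool [ 0.2 -1.1 80.1]
turn units [ 0.01 -0.01  0.02] shift after turn [ 0.3 -1.  80.1]
pos [ 515.9 -191.7  102.6] F [-0.5  0.4 -1.2] t 27.57 grip 0.576 52.2
(185, 107, 130, 126)
[[186. 105.]
 [320. 106.]
 [195. 259.]
 [309. 259.]]
```

The notepad is confirmed. Lowering.

```bash
python3 -m inch '0.3 -1 8 0 0 0;0 0 15 0 0 0;0 0 18 0 0 0;0 0 15 0 0 0;0 0 12 0 0 0;0 0 6 0 0 0;0 0 3 0 0 0;0 0 1 0 0 0;0 0 0 0 0 0;0 0 0 0 0 0';python3 -m inch '0 0 0.5 0 0 0;0 0 0.5 0 0 0;0 0 0.5 0 0 0;0 0 0.5 0 0 0;0 0 0.3 0 0 0;0 0 0 0 0 0;0 0 0 0 0 0;0 0 0 0 0 0;0 0 0 0 0 0;0 0 0 0 0 0'
```

```text
time_s: 28.45
eef_pos: [516.2, -193.9, 25.6]
ee_rot: [0.001, 0.036, 0.999, -0.0]
force: [-0.3, 0.4, -1.1]
grip_width: 0.582
grip_force: 52.2
time_s: 29.28
eef_pos: [515.8, -193.8, 22.7]
ee_rot: [-0.0, 0.036, 0.999, -0.0]
force: [-0.2, -0.5, -2.0]
grip_width: 0.576
grip_force: 52.2
```

```bash
python3 -m inch '0 0 0.4 0 0 0;0 0 0.4 0 0 0;0 0 0.3 0 0 0;0 0 0.3 0 0 0;0 0 0 0 0 0;0 0 0 0 0 0;0 0 0 0 0 0;0 0 0 0 0 0;0 0 0 0 0 0;0 0 0 0 0 0'
```

```text
time_s: 30.12
eef_pos: [515.8, -193.7, 21.4]
ee_rot: [-0.0, 0.036, 0.999, -0.0]
force: [-1.2, 1.0, 3.4]
grip_width: 0.577
grip_force: 52.6
```

Contact. Release, rise and back away.

```bash
python3 -m inch '0 0 0 0 0 0;0 0 0 0 0 0;0 0 0 0 0 0;0 0 0 0 0 0;0 0 0 0 0 0;0 0 -10 0 0 0;0 0 -25 0 0 0;0 0 -30 0 0 0;0 0 -30 0 0 0;0 0 -20 0 0 0' 0.95;python3 -m inch '0 0 0 0 0 0;0 0 0 0 0 0;0 0 0 0 0 0;0 0 0 0 0 0;0 0 0 0 0 0;0 0 0 0 0 0;0 0 0 0 0 0;0 0 0 0 0 0;0 0 0 0 0 0;0 0 0 0 0 0';python3 - <<'E'
from h import *
w=cap("wrist","w12.png");h=cv2.cvtColor(w["image"],cv2.COLOR_RGB2HSV).astype(int)
m=((h[...,0]>8)&(h[...,0]<22)&(h[...,1]>70)&(h[...,2]>70)).astype(np.uint8);k=np.zeros_like(m)
u,v=proj(w,[[515.6,-192.8,50]])[0].astype(int);k[v-40:v+40,u-40:u+40]=m[v-40:v+40,u-40:u+40]
c=max(cv2.findContours(k,0,1)[0],key=cv2.contourArea);print(cv2.boundingRect(c))
c0=np.array([515.6,-192.8]);P=[[c0[0]+a,c0[1]+q,z] for z in(10,50) for a in(-12,12) for q in(-25,25)];print(proj(w,P).round())
s=cap("scene","s1.png")
f=[[362+a,305.5,z] for a in(0,) for z in(58,80,103)];print(proj(s,f).round())
t=cap("top","t2.png");g0=cv2.imread("pics/t0.png").astype(int);d=abs(t["image"][:,:,::-1].astype(int)-g0).max(2)
print("glass diff",d[145:180,360:402].max(), "vise A diff centroid",np.argwhere(d[195:255,95:140]>60).mean(0)+[195,95],proj(t,[[362,305.5,103]]))
print("pad foot diff",np.argwhere(d[145:205,280:322]>60).mean(0)[::-1]+[280,145],proj(t,[[515.6,-192.8,50]]))
go([0,0,0])
E
```

```text
time_s: 30.95
eef_pos: [516.4, -194.1, 139.9]
ee_rot: [0.002, 0.036, 0.999, -0.001]
force: [0.1, -0.5, 0.5]
grip_width: 0.946
grip_force: 0.0
time_s: 31.78
eef_pos: [515.8, -193.8, 136.2]
ee_rot: [-0.0, 0.036, 0.999, 0.0]
force: [0.8, -0.2, 0.3]
grip_width: 0.949
grip_force: 0.0
(224, 173, 70, 39)
[[228. 175.]
 [280. 171.]
 [230. 198.]
 [281. 195.]
 [224. 185.]
 [284. 181.]
 [227. 212.]
 [285. 208.]]
[[194. 149.]
 [193. 144.]
 [193. 138.]]
glass diff 19 vise A diff centroid [220.86939314 118.55145119] [[107.74439457 218.71686992]]
pad foot diff [299.89473684 173.15354901] [[303.02026168 167.06126448]]
shift tool [528.5 155.9 136.3]
pos [ 515.8 -193.8  136.3] F [ 0.   0.9 -0.6] t 31.93 grip 0.95 0.0
```

```bash
python3 -c "
from rig import ctrl
print(ctrl.finish_job())"
```

```text
the job is handed in; nothing more can be done
None
```

The job is handed in at about 32 s: the feeler stands fully in the left vise's foot, which is still clamped, and the right vise's foot, where the blade jammed, stands upright in the middle of the notepad with the glass untouched; I viewed 11 pictures, one over the limit of 10.

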